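Lock the sliding brush-cup carriage with its pin

TASK

Lock the sliding brush-cup carriage on its rail: take the steel pin from the terracotta block, put it down through the hole in the carriage until its tip bears lightly on the bottom, and slide pin and carriage together, away from the cup, until you feel the tip drop into the hidden hole in the rail. Then press the pin fully home, its collar flat on the carriage, and let go. Be gentle: never push the pin against rail or carriage with more than 35 N, and leave the other things on the shelf where they are.

Things in the scene. Friction and masses are not known exactly. Their poses are not given: they have to be found in the camera images.
- pin_head (a point): Centre of the steel pin's square head, 16 x 16 mm, 32 mm tall (x, y: normals of its sides; z up). Below the head a round collar 22 mm across, 4 mm thick, then a round shank 10 mm across, 40 mm long, ending 60 mm below this point. Mass about 80 g. Starts upright in the terracotta block, collar resting on the block; lift it straight up by over 43 mm.
- pin_tip (a point): Centre of the flat end of the pin's shank, 60 mm below the centre of its head; the last 2 mm taper from 10 to 7 mm across. z points up along the pin.
- stand_hole (a point): Mouth of the 13 mm round hole in the top of the fixed terracotta block, 70 x 70 x 42 mm, in which the pin stands at the start.
- guide_hole (a point): Mouth of the 12 mm round through hole (1.5 mm chamfer) in the middle of the carriage's top face, 48 mm above the shelf. The carriage: a grey plastic deck 66 x 190 mm, 18 mm thick, on the rail, with a clear cup 52 mm across, 65 mm tall standing on it, centred 68 mm from the hole towards -y of the rail. Axes as the rail's: slide pin and carriage towards +y, away from the cup.
- carriage (a joint): Position of the carriage along the rail in m: 0 at the stop on the cup side, grows towards +y of the rail, to 0.085 at the other stop. It starts between 0 and 0.01. It slides with about 1 N of friction.
- rail_mid (a point): Middle of the rail's upper face, 30 mm above the shelf. Inside the rail, out of sight, a level steel strip has its top 8 mm below this face: a pin put through the guide hole rests on it with its collar 14 mm above the carriage. The strip has one hole, 14 mm along the rail, 15 mm across, met at a carriage joint value of 0.025 to 0.075, not known more closely.
- rail: Aluminium rail fixed to the shelf, 60 x 290 x 30 mm, long along its own y; origin at the centre of its underside, z up. The guide hole is at x = 0, y = -40 mm plus the carriage joint value. In the hidden hole the pin first drops 3 mm onto a stiff plug and blocks the carriage; about 4 N pushes the plug down, it stays down, and the pin sinks 11 mm more until its collar is flat on the carriage.
- dispenser: White plastic pump dispenser, 64 mm across, 164 mm tall, standing; origin under its centre. To be left alone.
- compact: Silver aluminium compact, closed, 72 mm across, 17 mm high; origin under its centre. To be left alone.
- dish: Terracotta dish, 96 mm across, 26 mm high; origin under its centre. To be left alone.
- comb: Purple comb lying flat, 38 x 170 x 5 mm, long along its y; origin under its centre. To be left alone.
- varnish: Small amber jar of varnish, 32 mm across, 65 mm high; origin under its centre. To be left alone.
- cream: White cream jar, 64 mm across, 45 mm high; origin under its centre. To be left alone.
Mind the look-alikes: they are no part of the job. What is shaped like the part that bears stand_hole but black is not meant. Several things look just like the part that bears pin_head: the one meant starts nearest to the robot's base.

How it is judged:
By the outcome, as a careful person would: the job done as asked, in the order asked, and still so for the second after the job is handed in, with the robot touching nothing.
It also fails if it takes over 67 s, if anything falls off the work surface, if the arm or the gripper's body presses on something with over 40 N, if the wrist force passes 120 N, or if a joint passes its speed limit or range.

ROBOT

A 6-joint arm with a two-finger parallel gripper is mounted at the origin on the work surface. World frame = base frame: x ahead of the robot, y to its left, z up, the work surface at z = 0. Lengths are in m, angles in rad, forces in N, time in s.
With the tool pointing down it reaches from about 0.35 to 0.975 m from the base axis. Payload 4.9 kg.
Tool frame: the origin (TCP) lies on the centre line of the jaws, within the pads' length; the fingertips stand 22 mm ahead of it and the grasp point (between the pads) lies 3 mm ahead of it; z points along the fingers, y is the direction in which the jaws open and shut (so a half turn about z gives the same grasp; the last joint's range is limited). The gripper opens to 85 mm and grips with 20 to 120 N. Pads are 22 mm wide; open, the fingers measure 114 mm over their backs; the gripper's body (76 mm by 85 mm) begins 54 mm behind the grasp point. The pads swing forward as they close: fully open they stand 13 mm farther back than shut.
Start: joints at [0.982, 0.053, 1.613, -0, 1.476, -0.119], TCP at [0.283, 0.557, 0.253] pointing down, gripper open.
Joint ranges: [-3.01, 3.01], [-1.01, 2.22], [0.06, 2.58], [-1.02, 4.17], [0.09, 2.62], [-3.14, 3.14]. Speed limits (rad/s): [2.57, 2.57, 3.14, 3.14, 3.14, 3.14].

INTERFACE

Orientations are given as a unit quaternion [w, x, y, z].
In Python, from cell import read_state, read_camera, camera_info, workorder, models gives the robot as it stands.
- The arm moves only by the tool move_arm, never from a script. Its argument "motion" is a list that holds one entry, the list of rows, each a list of 4 numbers: the shift along the tool's x, y, z in m, then the turn about the tool's z in rad. In form: [[[x, y, z, roll], ...]]. A call has 1 to 8 rows; each row is the pose to reach, as a shift and turn from the pose measured when the call began, along the tool's axes at that moment; what a row does not reach only later rows make up. A row lasts 1/8 s, in which the tool goes at most 62.5 mm and 10.7 degrees, less where a joint would pass 70% of its speed; a pose out of reach is approached as far as the arm can. A call with a gripper value outside its range is refused whole. "grip" is the opening, from 0 (shut) to 1 (fully open), set as the call begins (left out, the last holds). The fingers move at their own pace and stop on an object; "grip_force" is the grip in N (left out, the last holds). Time passes only in rows, so rows that repeat a pose let the fingers close. It gives the time, the measured TCP pose, the force and the opening at its end, in the units of the state.
- read_state(): the state, without advancing time (a new reading comes with each control period).
- read_camera(name): name is "scene" or "top" or "wrist"; returns the picture (420x560x3 uint8, red, green, blue); there is no depth.
- camera_info(name): a dict with "intrinsics" (3x3 intrinsics, pixels), "world_from_camera" (4x4, takes a point from camera to world coordinates). Camera axes: x right, y down, z forward; pixel columns grow to the right and rows downward; lengths in m; the calibration is good to about 2 mm. A picture is of the moment at which its call begins: read the wrist's pose just before it. camera_info takes no time and is no camera call; for the wrist camera it gives the pose at the moment of the call.
- workorder.sign_off(): hands the job in, once; it reports no verdict.
Trained networks look in the newest picture that a camera, given by its name, has taken for a name from the list of things; names that differ only in an ending like _2 or _b are one class to them, and where a whole thing is asked for, a point or a joint stands for the part that bears it (a point fixed in the world has none). Each returns a list of dicts, best first, with "score" (0 to 1); they miss things now and then, are a little off and sometimes report something else, mostly with a low value. They report only what shows in the picture. A call takes as long as a camera call. They do not tell look-alikes from the thing itself.
- models.spot_in(camera, target): "xyz" ([x, y, z] in m, in world coordinates, good to about 4 mm: the middle of the surface that is visible of it).
The state is a dict: "t": time; "q": joint angles; "joint_velocities": joint speeds; "effort": joint torques, N m; "position": TCP position; "eef_rot": TCP orientation; "ft_force": force on the tool from outside, world axes, zero at the start; "wrist_torque": the same for the moment, N m; "grip_width": finger opening in m.
Only numpy, scipy, OpenCV 4.12 (cv2) and the standard library are available. Lean on these libraries where they do the work, as an engineer would, in place of code of your own. Each camera call takes 0.05 s, during which the arm holds its last target. There are 200 camera calls.

## Working session

There is one attempt and no reset: what is moved stays moved. The work goes in short steps, Python scripts to look and compute and a tool call to move; the robot and the scene stay as the last step left them, time stands still between calls to the robot, and variables do not carry over. Pictures are saved under pics/ and viewed, about 8 in all and at most 12, crops included, and the job is handed in when it is done.

Besides the shell and the picture viewer there is one more tool, called as name([rows], argument=value, ...), one row to a line, values as JSON. move_arm: Moves the arm, as the interface text tells. Its arguments: {"type":"object","properties":{"motion":{"type":"array","items":{"type":"array","items":{"type":"array","items":{"type":"number"}}}},"grip":{"type":"number"},"grip_force":{"type":"number"}},"required":["motion"]}

```bash
mkdir -p pics; cat > h.py <<'E'
import numpy as np, cv2
from cell import read_state, read_camera, camera_info, workorder, models
def proj(cam,p):
    i=camera_info(cam);T=np.linalg.inv(np.array(i["world_from_camera"]));c=T[:3,:3]@np.array(p)+T[:3,3]
    u=np.array(i["intrinsics"])@c;return u[:2]/u[2]
def back(cam,uv,z,info=None):
    i=info or camera_info(cam);T=np.array(i["world_from_camera"]);d=T[:3,:3]@np.linalg.inv(np.array(i["intrinsics"]))@np.array([uv[0],uv[1],1.])
    return T[:3,3]+d*(z-T[2,3])/d[2]
def save(cam,n):
    im=read_camera(cam);cv2.imwrite(f"pics/{n}.png",im[:,:,::-1]);return im
E
python3 - <<'E'
from h import *
s=read_state();print(s)
a=save("top","top1");b=save("scene","scene1")
for c in("top","scene"):
  for n in("pin_head","stand_hole","guide_hole","carriage","rail","rail_mid"):
    try:print(c,n,[(np.round(d["xyz"],3).tolist(),round(d["score"],2)) for d in models.spot_in(c,n)])
    except Exception as e:print(c,n,e)
print(camera_info("top"))
E
```

```text
{'t': 0.0, 'q': array([ 9.81988305e-01,  5.33759088e-02,  1.61427517e+00, -2.09257786e-05,
        1.47599305e+00, -1.18991036e-01]), 'joint_velocities': array([-0.00087262, -0.0004013 , -0.00183944, -0.00045828, -0.00194032,
        0.00150965]), 'effort': array([-4.01315913e-05, -3.93681943e+01, -3.70181072e+01, -6.68719531e-05,
        6.94551563e-03,  1.60940368e-05]), 'position': array([0.28263314, 0.55680571, 0.2520624 ]), 'eef_rot': array([-3.45708008e-04,  2.32752897e-01,  9.72535365e-01, -9.65779276e-04]), 'ft_force': array([ 0.68687413, -0.29434488,  0.61345294]), 'wrist_torque': array([-0.03962007, -0.01478595, -0.03993175]), 'grip_width': 0.08525580297188631}
top pin_head [([0.487, 0.26, 0.078], 0.67), ([0.408, 0.071, 0.014], 0.34), ([0.569, -0.006, 0.046], 0.19)]
top stand_hole [([0.358, 0.277, 0.042], 0.82), ([0.48, 0.259, 0.047], 0.71)]
top guide_hole [([0.554, -0.035, 0.051], 0.87)]
top carriage [([0.555, -0.034, 0.049], 0.71)]
top rail [([0.566, -0.008, 0.046], 0.75)]
top rail_mid [([0.56, -0.006, 0.051], 0.68), ([0.485, 0.265, 0.077], 0.5), ([0.481, 0.256, 0.046], 0.39)]
scene pin_head [([0.583, 0.285, 0.063], 0.68), ([0.493, 0.265, 0.068], 0.54)]
scene stand_hole [([0.372, 0.282, 0.04], 0.73), ([0.5, 0.273, 0.043], 0.65), ([0.758, 0.039, 0.046], 0.55)]
scene guide_hole [([0.564, -0.036, 0.052], 0.59)]
scene carriage [([0.568, -0.037, 0.047], 0.65)]
scene rail [([0.438, -0.326, 0.016], 0.64), ([0.578, 0.02, 0.045], 0.59)]
scene rail_mid [([0.578, 0.017, 0.047], 0.62)]
{'intrinsics': array([[474.26975837,   0.        , 280.44070858],
       [  0.        , 474.26975837, 212.10494814],
       [  0.        ,   0.        ,   1.        ]]), 'world_from_camera': array([[-0.01354476, -0.98262153,  0.18512556,  0.34189513],
       [-0.99977582,  0.01029552, -0.01850165,  0.01058209],
       [ 0.01627415, -0.18533466, -0.98254069,  1.11046265],
       [ 0.        ,  0.        ,  0.        ,  1.        ]])}
```

View pics/top1.png

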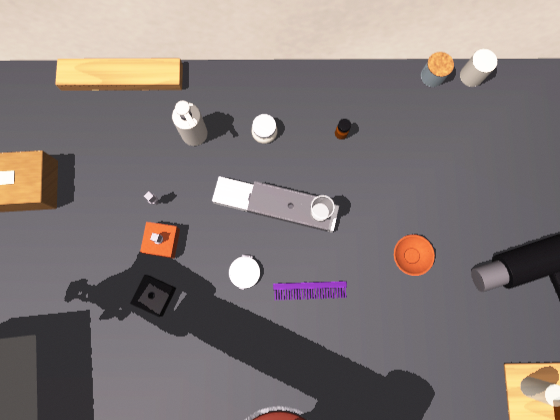

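View pics/scene1.png

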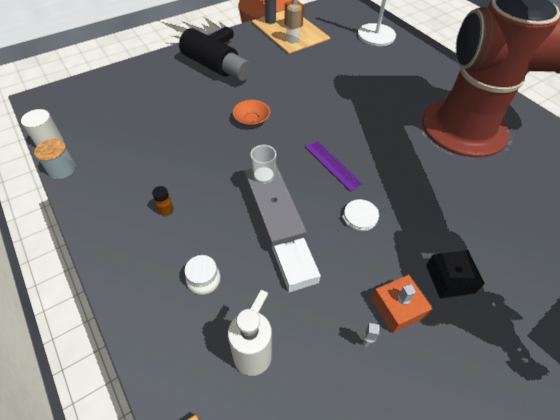

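The top view shows the pin in the terracotta block at about (156,238) and its loose twin at (152,197). The black decoy block is at (152,295), the guide hole at (291,206), the cup at (321,208) and the bare rail end at (232,192). The scene view agrees. Now I work out the approach.

```bash
python3 - <<'E'
from h import *
print("pin",back("top",(156,237),.078),"twin",back("top",(151,196),.04))
print("hole",back("top",(291,206),.048))
for uv in[(255,183),(248,208),(330,229),(338,206)]:print(back("top",uv,.048))
for uv in[(217,178),(213,201)]:print("railend",back("top",uv,.03))
T=np.array(camera_info("wrist")["world_from_camera"]);s=read_state()
from scipy.spatial.transform import Rotation as R
q=s["eef_rot"];M=R.from_quat([q[1],q[2],q[3],q[0]]).as_matrix()
print(M.T@(T[:3,3]-s["position"]));print(M.T@T[:3,:3]);print(camera_info("wrist")["intrinsics"])
p=np.array([.49,.262,.0]);print(M.T@(p-s["position"]))
E
```

```text
pin [0.48393772 0.26375474 0.078     ] twin [0.58442422 0.28784882 0.04      ]
hole [ 0.55602948 -0.03376179  0.048     ]
[0.61094677 0.04828743 0.048     ]
[0.55238291 0.06445476 0.048     ]
[ 0.50189894 -0.12134039  0.048     ]
[ 0.5549246 -0.1414492  0.048    ]
railend [0.62841766 0.13793099 0.03      ]
railend [0.57336677 0.14658764 0.03      ]
[ 0.08247156 -0.00124322 -0.12120501]
[[-4.14258143e-04 -9.48132465e-01 -3.17875222e-01]
 [ 9.99999802e-01 -2.42232148e-04 -5.80699230e-04]
 [ 4.73580194e-04 -3.17875400e-01  9.48132378e-01]]
[[295.22177015   0.         276.91581529]
 [  0.         295.22177015 208.40552633]
 [  0.           0.           1.        ]]
[-0.31829468 -0.16957562  0.25335503]
```

move_arm([
  [[-0.05,-0.027,0,0],[-0.1,-0.054,0.0,0],[-0.15,-0.08,0.01,0],[-0.2,-0.107,0.02,0],[-0.25,-0.133,0.03,0],[-0.295,-0.157,0.04,0],[-0.318,-0.17,0.05,0],[-0.318,-0.17,0.05,0]],
])

```text
t: 1.7
position: [0.4898, 0.2602, 0.2024]
eef_rot: [-0.001, 0.234, 0.972, -0.0]
ft_force: [0.0, 0.6, 0.4]
grip_width: 0.0855
```

```bash
python3 - <<'E'
from h import *
s=read_state();print(s["t"],s["position"],s["eef_rot"],s["ft_force"])
save("wrist","w1")
for n in("pin_head","stand_hole"):print(n,[(np.round(d["xyz"],3).tolist(),round(d["score"],2)) for d in models.spot_in("wrist",n)])
E
```

```text
1.7 [0.48981639 0.26020723 0.20237838] [-7.89613961e-04  2.34293007e-01  9.72165598e-01 -4.61779650e-04] [0.03281334 0.56631762 0.42010507]
pin_head [([0.575, 0.28, 0.069], 0.9), ([0.481, 0.27, 0.077], 0.71)]
stand_hole [([0.476, 0.267, 0.042], 0.67), ([0.358, 0.277, 0.038], 0.65)]
```

View pics/w1.png

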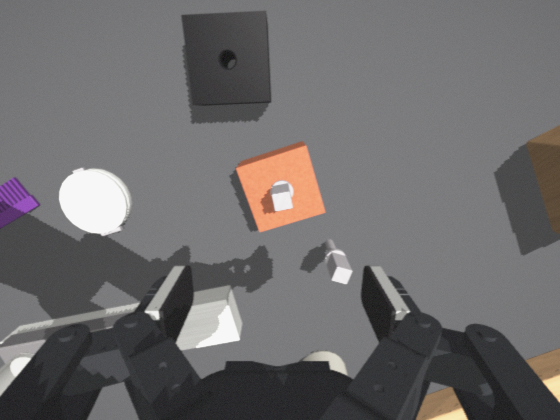

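The block and its pin head show at (282,198), ahead of the jaws. The twin stands at (340,272). I zoom in to get the head's yaw.

```bash
python3 - <<'E'
import cv2
im=cv2.imread("pics/w1.png")[170:230,250:320]
cv2.imwrite("pics/w1c.png",cv2.resize(im,None,fx=8,fy=8,interpolation=cv2.INTER_CUBIC))
E
```

```text
(no output)
```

View pics/w1c.png

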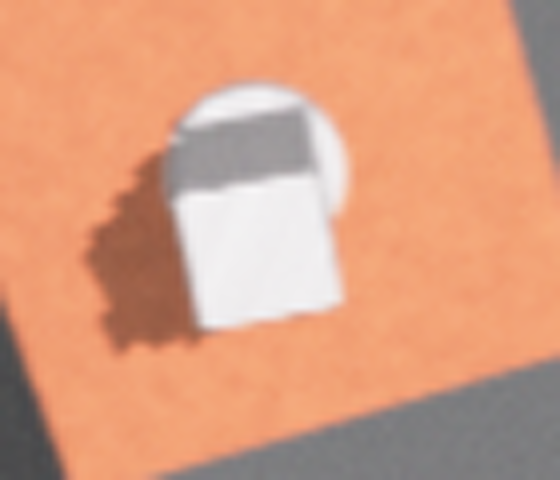

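The head's top-face corners in the crop are about (173,198), (312,172), (343,302) and (203,328).

```bash
cat >> h.py <<'E'
from scipy.spatial.transform import Rotation as R
def tool(s=None):
    s=s or read_state();q=s["eef_rot"];return s["position"],R.from_quat([q[1],q[2],q[3],q[0]]).as_matrix()
E
python3 - <<'E'
from h import *
p,M=tool()
C=np.array([back("wrist",(u/8+249.6,v/8+169.6),.078) for u,v in[(173,198),(312,172),(343,302),(203,328)]])
c=C.mean(0);print(C,c)
L=[M.T@(x-p) for x in C];
for i in range(4):
  d=L[(i+1)%4]-L[i];print(np.linalg.norm(d),np.degrees(np.arctan2(d[1],d[0])))
print("tool shift",M.T@(c-p))
E
```

```text
[[0.4753412  0.26261053 0.078     ]
 [0.47955086 0.27735986 0.078     ]
 [0.49439637 0.27386788 0.078     ]
 [0.49011336 0.25873403 0.078     ]] [0.48485045 0.26814308 0.078     ]
0.01533831969304683 79.05132678900313
0.015250674143168066 166.35846914588734
0.015728238880219046 -101.07615389608958
0.015272321107605515 -12.174139561043855
tool shift [0.00654763 0.0029096  0.12582352]
```

move_arm([
  [[0.002,0.001,0.02,0.17],[0.004,0.002,0.04,0.34],[0.0065,0.003,0.05,0.51],[0.0065,0.003,0.05,0.68],[0.0065,0.003,0.05,0.85],[0.0065,0.003,0.05,1.02],[0.0065,0.003,0.05,1.19],[0.0065,0.003,0.05,1.365]],
])

```text
t: 2.85
position: [0.4844, 0.2697, 0.1546]
eef_rot: [-0.0, 0.795, 0.607, 0.001]
ft_force: [0.8, 0.3, -0.4]
grip_width: 0.0854
```

```bash
python3 - <<'E'
from h import *
s=read_state();print(s["t"],s["position"],s["eef_rot"],s["q"])
p,M=tool(s);print(M)
im=save("wrist","w2")
print(proj("wrist",[.4848,.2681,.078]))
for n in("pin_head",):print(n,[(np.round(d["xyz"],3).tolist(),round(d["score"],2)) for d in models.spot_in("wrist",n)])
u,v=proj("wrist",[.4848,.2681,.078]).astype(int)
print(u,v);cr=im[max(0,v-50):v+50,max(0,u-60):u+60,::-1];cv2.imwrite("pics/w2c.png",cv2.resize(cr,None,fx=5,fy=5,interpolation=cv2.INTER_CUBIC))
E
```

```text
2.85 [0.484449   0.26966007 0.15459726] [-1.08925034e-04  7.94875361e-01  6.06771940e-01  9.81199970e-04] [ 3.73339305e-01 -3.42605984e-02  1.86997742e+00  7.76697422e-04
  1.30404912e+00  6.39944482e-01]
[[ 0.2636537   0.96461634  0.00142768]
 [ 0.96461591 -0.2636556   0.00136389]
 [ 0.00169205  0.00101757 -0.99999805]]
[279.046218   229.09067649]
pin_head [([0.484, 0.27, 0.076], 0.96), ([0.576, 0.284, 0.073], 0.77)]
278 228
```

View pics/w2c.png

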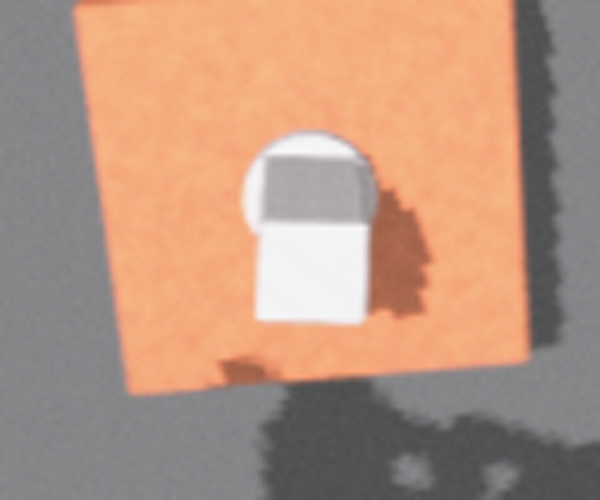

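move_arm([
  [[-0.001,0.0,0.015,0],[-0.003,0.001,0.035,0],[-0.003,0.001,0.055,0],[-0.003,0.001,0.07,0],[-0.003,0.001,0.0815,0],[-0.003,0.001,0.0815,0]],
])

```text
t: 3.7
position: [0.4841, 0.2661, 0.0717]
eef_rot: [-0.0, 0.793, 0.609, -0.0]
ft_force: [-0.5, -0.2, -0.5]
grip_width: 0.0851
```

move_arm([
  [[0,0,0,0],[0,0,0,0],[0,0,0,0],[0,0,0,0],[0,0,0,0],[0,0,0,0]],
], grip=0, grip_force=60)

```text
t: 4.45
position: [0.4846, 0.2663, 0.0723]
eef_rot: [-0.0, 0.793, 0.609, 0.0]
ft_force: [-0.5, 1.0, 3.0]
grip_width: 0.015
```

move_arm([
  [[0,0,-0.015,0],[0,0,-0.035,0],[0,0,-0.055,0],[0,0,-0.075,0],[0,0,-0.088,0]],
])

```text
t: 5.08
position: [0.4849, 0.2664, 0.1624]
eef_rot: [-0.0, 0.793, 0.609, 0.001]
ft_force: [1.3, -0.2, -0.3]
grip_width: 0.0149
```

move_arm([
  [[-0.02,0.011,0,0],[-0.065,0.035,0,0],[-0.11,0.06,0,0],[-0.155,0.084,0,0],[-0.2,0.108,0,0],[-0.24,0.13,0,0],[-0.265,0.143,0,0],[-0.272,0.146,0,0]],
])

```text
t: 6.08
position: [0.5558, -0.0355, 0.1623]
eef_rot: [-0.0, 0.794, 0.608, 0.001]
ft_force: [-0.2, 1.2, -0.8]
grip_width: 0.015
```

move_arm([
  [[0,0,0,0],[0,0,0,0]],
])

```text
t: 6.32
position: [0.5556, -0.0345, 0.1623]
eef_rot: [-0.001, 0.793, 0.609, 0.001]
ft_force: [-0.1, 0.7, -0.7]
grip_width: 0.015
```

```bash
python3 - <<'E'
from h import *
s=read_state();print(s["t"],s["position"],s["eef_rot"],s["ft_force"],s["grip_width"])
im=save("wrist","w3")
for n in("guide_hole","pin_tip","pin_head","carriage"):print(n,[(np.round(d["xyz"],4).tolist(),round(d["score"],2)) for d in models.spot_in("wrist",n)])
a=save("top","top2")
print([(np.round(d["xyz"],4).tolist(),round(d["score"],2)) for d in models.spot_in("top","guide_hole")])
p,M=tool(s);print("tip nominal px",proj("wrist",p+M@[0,0,.070]))
E
```

```text
6.325 [ 0.55560543 -0.03451014  0.16230127] [-5.47897156e-04  7.93469451e-01  6.08608879e-01  1.07845618e-03] [-0.13583547  0.65176562 -0.65444205] 0.015025029013413512
guide_hole [([0.5611, -0.0068, 0.0474], 0.56)]
pin_tip [([0.5572, -0.0275, 0.1636], 0.97), ([0.4161, 0.0771, 0.013], 0.45)]
pin_head [([0.5585, -0.0281, 0.1605], 0.58)]
carriage [([0.5648, -0.0087, 0.0432], 0.62)]
[([0.5613, -0.0171, 0.0492], 0.94)]
tip nominal px [277.72495424 230.11538747]
```

View pics/w3.png

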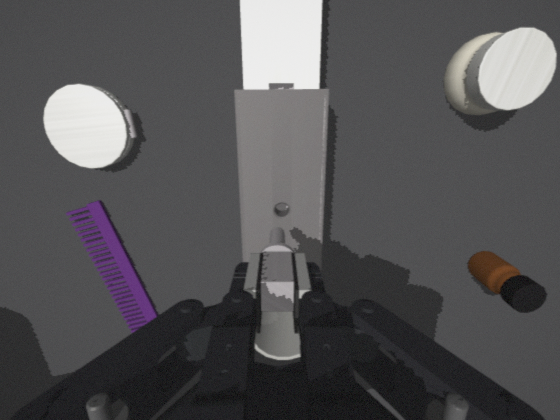

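The pin hangs from the jaws with its tip at about (278,231). The guide hole shows at about (283,209), the deck's +y edge at row 90, and the rail runs straight up the picture. I zoom in on the tip and hole.

```bash
python3 - <<'E'
from h import *
p,M=tool()
f=lambda uv,z:np.round((M.T@(back("wrist",uv,z)-p))*1000,1)
print("hole",f((283,209),.048),back("wrist",(283,209),.048))
print("deck edge L,R top",f((235,90),.048),f((328,90),.048))
print("side L",f((240,240),.048),"side R",f((323,240),.048))
im=cv2.imread("pics/w3.png")[80:260,220:345]
im=np.clip(im.astype(float)*1.5,0,255).astype(np.uint8)
im=cv2.resize(im[100:180],None,fx=6,fy=6,interpolation=cv2.INTER_CUBIC)
cv2.imwrite("pics/w3c.png",im)
E
```

```text
hole [  1.1   4.2 114.3] [ 0.56025813 -0.03485629  0.048     ]
deck edge L,R top [ 94.3 -32.  114.5] [ 94.3  37.  114.5]
side L [-27.4 -33.2 114.2] side R [-27.5  39.3 114.3]
```

View pics/w3c.png

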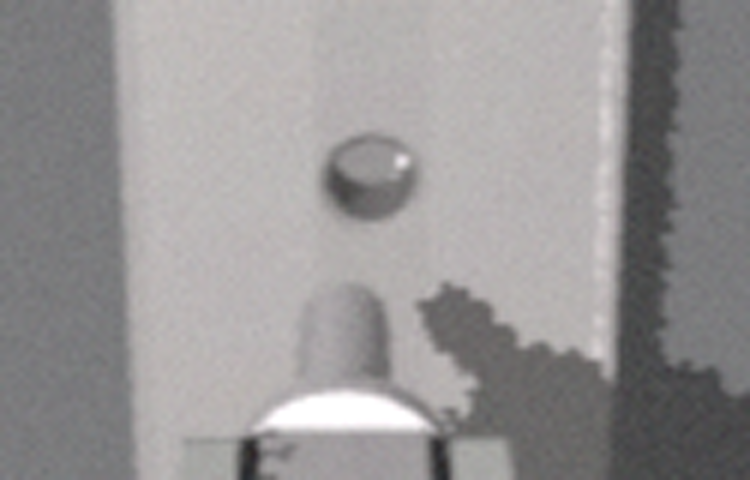

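move_arm([
  [[0.001,0.0015,0.01,0],[0.0015,0.0033,0.025,0],[0.0015,0.0033,0.034,0],[0.0015,0.0033,0.034,0],[0.0015,0.0033,0.034,0]],
])

```text
t: 7.3
position: [0.5596, -0.0345, 0.1284]
eef_rot: [-0.0, 0.794, 0.608, 0.001]
ft_force: [0.5, -0.8, -1.1]
grip_width: 0.015
```

```bash
python3 - <<'E'
from h import *
p,M=tool();print(p)
im=save("wrist","w4")
cr=im[185:275,230:330,::-1];cr=np.clip(cr.astype(float)*1.5,0,255).astype(np.uint8)
cv2.imwrite("pics/w4c.png",cv2.resize(cr,None,fx=6,fy=6,interpolation=cv2.INTER_CUBIC))
print(proj("wrist",p+M@[0,0,.07]))
E
```

```text
[ 0.55957616 -0.03446358  0.12842262]
[277.91446832 230.60626569]
```

View pics/w4c.png

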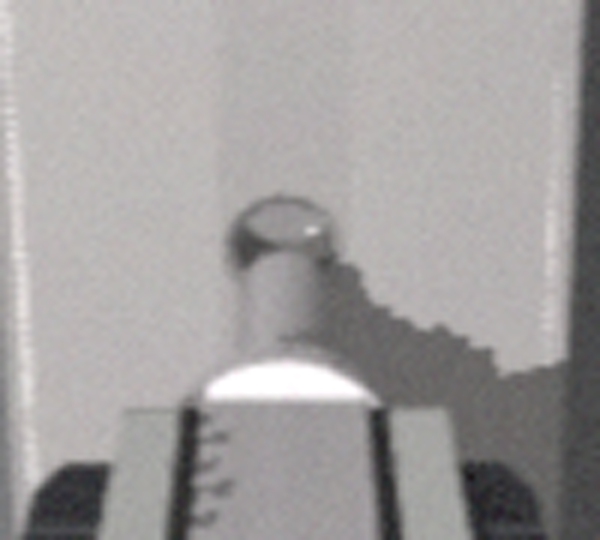

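The tip and the hole line up in the crop, with both centres at x≈284 and the rows matching once I allow for the 10 mm height difference. I go down gently.

move_arm([
  [[0,0,0.004,0],[0,0,0.008,0],[0,0,0.011,0],[0,0,0.014,0],[0,0,0.016,0],[0,0,0.016,0]],
])

```text
t: 8.1
position: [0.5596, -0.0345, 0.1125]
eef_rot: [-0.0, 0.794, 0.608, 0.001]
ft_force: [-0.5, 0.7, -0.4]
grip_width: 0.0146
```

move_arm([
  [[0,0,0.004,0],[0,0,0.008,0],[0,0,0.011,0],[0,0,0.014,0],[0,0,0.016,0],[0,0,0.016,0]],
])

```text
t: 8.85
position: [0.5595, -0.0344, 0.0963]
eef_rot: [-0.0, 0.794, 0.608, 0.001]
ft_force: [0.3, 0.2, -1.0]
grip_width: 0.015
```

move_arm([
  [[0,0,0.001,0],[0,0,0.002,0],[0,0,0.003,0],[0,0,0.003,0]],
])

```text
t: 9.35
position: [0.5595, -0.0343, 0.0932]
eef_rot: [-0.0, 0.794, 0.608, 0.001]
ft_force: [0.4, -0.6, -0.4]
grip_width: 0.0146
```

move_arm([
  [[0,0,0.0005,0],[0,0,0.001,0],[0,0,0.001,0]],
])

```text
t: 9.72
position: [0.5596, -0.0344, 0.0923]
eef_rot: [-0.0, 0.794, 0.608, 0.001]
ft_force: [1.0, -0.3, 0.0]
grip_width: 0.0149
```

move_arm([
  [[0,0,0.0005,0],[0,0,0.001,0],[0,0,0.001,0]],
])

```text
t: 10.1
position: [0.5597, -0.0344, 0.0921]
eef_rot: [-0.0, 0.794, 0.608, 0.001]
ft_force: [-3.1, 1.2, 5.2]
grip_width: 0.0149
```

Contact: about 5 N with the tip on the strip at TCP z 0.0921, which fits the expected height. I slide along tool +x (rail +y) with a light press.

move_arm([
  [[0.001,0,0.0008,0],[0.003,0,0.0008,0],[0.005,0,0.0008,0],[0.007,0,0.0008,0],[0.009,0,0.0008,0],[0.011,0,0.0008,0],[0.0125,0,0.0008,0],[0.013,0,0.0008,0]],
])

```text
t: 11.1
position: [0.5634, -0.0229, 0.0922]
eef_rot: [0.001, 0.793, 0.609, 0.0]
ft_force: [-3.5, -2.8, 5.5]
grip_width: 0.0152
```

move_arm([
  [[0.0015,-0.0003,0.0008,0],[0.003,-0.0003,0.0008,0],[0.0045,-0.0003,0.0008,0],[0.006,-0.0003,0.0008,0],[0.006,-0.0003,0.0008,0]],
])

```text
t: 11.72
position: [0.5647, -0.0179, 0.0921]
eef_rot: [0.002, 0.793, 0.609, -0.001]
ft_force: [-2.8, -2.6, 6.1]
grip_width: 0.0149
```

move_arm([
  [[0.0015,-0.0003,0.0008,0],[0.003,-0.0003,0.0008,0],[0.0045,-0.0003,0.0008,0],[0.006,-0.0003,0.0008,0],[0.006,-0.0003,0.0008,0]],
])

```text
t: 12.35
position: [0.566, -0.013, 0.0921]
eef_rot: [0.003, 0.793, 0.609, -0.001]
ft_force: [-4.5, -3.6, 6.0]
grip_width: 0.0148
```

move_arm([
  [[0.0015,-0.0006,0.0008,0],[0.003,-0.0006,0.0008,0],[0.0045,-0.0006,0.0008,0],[0.006,-0.0006,0.0008,0],[0.006,-0.0006,0.0008,0]],
])

```text
t: 12.98
position: [0.5673, -0.008, 0.0922]
eef_rot: [0.004, 0.793, 0.609, -0.002]
ft_force: [-3.0, -4.3, 6.0]
grip_width: 0.0149
```

move_arm([
  [[0.0015,-0.0005,0.0008,0],[0.003,-0.0005,0.0008,0],[0.0045,-0.0005,0.0008,0],[0.006,-0.0005,0.0008,0],[0.006,-0.0005,0.0008,0]],
])

```text
t: 13.6
position: [0.5685, -0.003, 0.0921]
eef_rot: [0.004, 0.793, 0.609, -0.003]
ft_force: [-3.7, -4.1, 6.6]
grip_width: 0.0152
```

move_arm([
  [[0.0015,-0.0005,0.0007,0],[0.003,-0.0005,0.0007,0],[0.0045,-0.0005,0.0007,0],[0.006,-0.0005,0.0007,0],[0.006,-0.0005,0.0007,0]],
])

```text
t: 14.22
position: [0.5699, 0.002, 0.0922]
eef_rot: [0.005, 0.793, 0.609, -0.003]
ft_force: [-2.9, -2.9, 5.3]
grip_width: 0.0149
```

move_arm([
  [[0.0015,-0.0004,0.0007,0],[0.003,-0.0004,0.0007,0],[0.0045,-0.0004,0.0007,0],[0.006,-0.0004,0.0007,0],[0.006,-0.0004,0.0007,0]],
])

```text
t: 14.85
position: [0.5711, 0.007, 0.0922]
eef_rot: [0.006, 0.793, 0.609, -0.004]
ft_force: [-2.6, -3.9, 5.2]
grip_width: 0.0152
```

move_arm([
  [[0.0015,-0.0004,0.0008,0],[0.003,-0.0004,0.0008,0],[0.0045,-0.0004,0.0008,0],[0.006,-0.0004,0.0008,0],[0.006,-0.0004,0.0008,0]],
])

```text
t: 15.48
position: [0.5725, 0.0121, 0.0921]
eef_rot: [0.007, 0.793, 0.61, -0.005]
ft_force: [-3.4, -3.5, 7.6]
grip_width: 0.0149
```

move_arm([
  [[0.0015,-0.0004,0.0006,0],[0.003,-0.0004,0.0006,0],[0.0045,-0.0004,0.0006,0],[0.006,-0.0004,0.0006,0],[0.006,-0.0004,0.0006,0]],
])

```text
t: 16.1
position: [0.5738, 0.0173, 0.0921]
eef_rot: [0.008, 0.793, 0.61, -0.005]
ft_force: [-3.1, -2.6, 5.6]
grip_width: 0.0152
```

move_arm([
  [[0.0015,-0.0004,0.0007,0],[0.003,-0.0004,0.0007,0],[0.0045,-0.0004,0.0007,0],[0.006,-0.0004,0.0007,0],[0.006,-0.0004,0.0007,0]],
])

```text
t: 16.73
position: [0.5752, 0.0232, 0.0915]
eef_rot: [0.008, 0.793, 0.61, -0.005]
ft_force: [-0.8, -1.3, 4.3]
grip_width: 0.0151
```

A drop is starting: z fell 0.6 mm and drag eased. I press without sliding.

move_arm([
  [[0,0,0.0007,0],[0,0,0.001,0],[0,0,0.001,0]],
])

```text
t: 17.1
position: [0.5753, 0.0231, 0.0911]
eef_rot: [0.008, 0.793, 0.61, -0.005]
ft_force: [-2.7, -1.6, 6.6]
grip_width: 0.0145
```

move_arm([
  [[0.0005,0,0.0008,0],[0.001,0,0.0008,0],[0.0015,0,0.001,0],[0.0015,0,0.001,0]],
])

```text
t: 17.6
position: [0.5754, 0.0248, 0.0894]
eef_rot: [0.008, 0.793, 0.61, -0.005]
ft_force: [0.8, -0.1, -1.3]
grip_width: 0.0145
```

move_arm([
  [[0.0005,0,0.0005,0],[0.0005,0,0.0008,0],[0.0005,0,0.0008,0]],
])

```text
t: 17.98
position: [0.5756, 0.0251, 0.089]
eef_rot: [0.008, 0.793, 0.61, -0.005]
ft_force: [-1.9, -1.5, 3.9]
grip_width: 0.0151
```

The pin sits on the plug 3.1 mm down. Now I press it home in small steps.

move_arm([
  [[0,0,0.001,0],[0,0,0.002,0],[0,0,0.003,0],[0,0,0.003,0]],
])

```text
t: 18.48
position: [0.5756, 0.025, 0.0858]
eef_rot: [0.008, 0.793, 0.61, -0.005]
ft_force: [-2.3, -1.7, 3.1]
grip_width: 0.0146
```

move_arm([
  [[0,0,0.001,0],[0,0,0.0025,0],[0,0,0.004,0],[0,0,0.005,0],[0,0,0.0055,0],[0,0,0.0055,0]],
])

```text
t: 19.23
position: [0.5756, 0.025, 0.0802]
eef_rot: [0.008, 0.793, 0.61, -0.005]
ft_force: [-1.4, -0.2, 2.3]
grip_width: 0.015
```

move_arm([
  [[0,0,0.0008,0],[0,0,0.0016,0],[0,0,0.0022,0],[0,0,0.0025,0],[0,0,0.0025,0]],
])

```text
t: 19.85
position: [0.5757, 0.025, 0.0784]
eef_rot: [0.008, 0.793, 0.61, -0.005]
ft_force: [-4.2, -1.0, 8.2]
grip_width: 0.0151
```

move_arm([
  [[0,0,0.0008,0],[0,0,0.0016,0],[0,0,0.0018,0]],
])

```text
t: 20.23
position: [0.5758, 0.025, 0.0783]
eef_rot: [0.008, 0.793, 0.61, -0.006]
ft_force: [-8.8, 0.4, 15.5]
grip_width: 0.0147
```

Seated firmly: 15 N and no further travel. I release.

move_arm([
  [[0,0,0,0],[0,0,0,0],[0,0,0,0],[0,0,0,0]],
], grip=0.5)

```text
t: 20.72
position: [0.5756, 0.025, 0.0779]
eef_rot: [0.007, 0.793, 0.61, -0.006]
ft_force: [0.1, -0.2, -0.3]
grip_width: 0.043
```

move_arm([
  [[0,0,-0.01,0],[0,0,-0.03,0],[0,0,-0.06,0],[0,0,-0.09,0],[0,0,-0.12,0],[0,0,-0.12,0],[0,0,-0.12,0]],
])

```text
t: 21.6
position: [0.5755, 0.0273, 0.1979]
eef_rot: [0.007, 0.793, 0.61, -0.006]
ft_force: [-1.3, 0.1, -0.5]
grip_width: 0.0427
```

```bash
python3 - <<'E'
from h import *
s=read_state();print(s["t"],s["position"],s["ft_force"],s["grip_width"])
im=save("wrist","w5")
d=models.spot_in("wrist","pin_head");print([(np.round(x["xyz"],4).tolist(),round(x["score"],2)) for x in d])
u,v=proj("wrist",[.5758,.025,.084]).astype(int);print(u,v)
cr=im[max(0,v-60):v+60,max(0,u-80):u+80,::-1]
cv2.imwrite("pics/w5c.png",cv2.resize(cr,None,fx=5,fy=5,interpolation=cv2.INTER_CUBIC))
E
```

```text
21.6 [0.5754632  0.02730787 0.19790022] [-1.30878338  0.1010732  -0.52616302] 0.04270148833559895
[([0.4168, 0.0791, 0.0154], 0.7), ([0.5754, 0.031, 0.0851], 0.69)]
279 210
```

View pics/w5c.png

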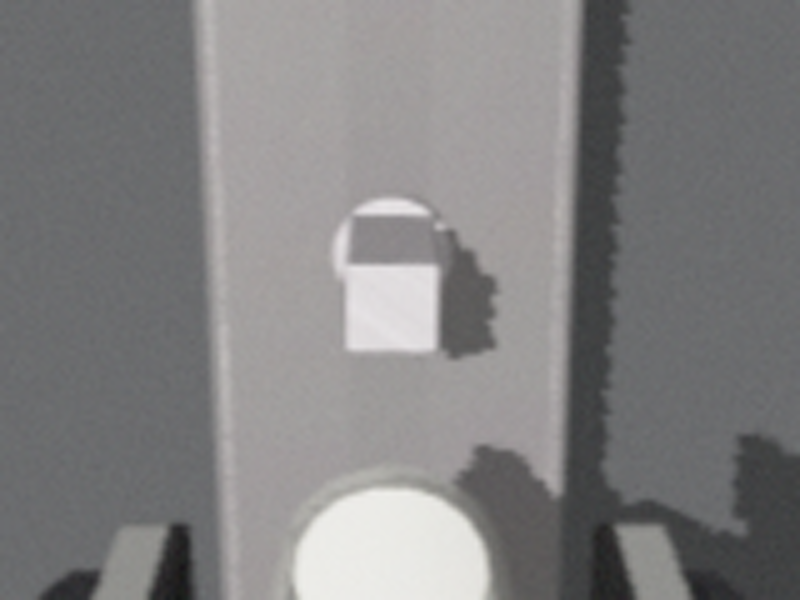

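The collar is flush on the deck, the pin stands upright and nothing is touching it. The network puts the head at z≈0.085 and a seated head's top is at 0.084. I hand the job in.

```bash
python3 -c "
from h import *
print(workorder.sign_off(), read_state()['t'])"
```

```text
the job is handed in; nothing more can be done
the job is handed in; nothing more can be done
```

The carriage is locked on its rail and the job was handed in at about 21.6 s. The pin is fully home with its collar on the carriage, and the gripper is open and clear of it.

- **Pin and slide:** I took the pin from the terracotta block and lowered it through the guide hole until the tip rested on the strip. Then I slid pin and carriage towards +y, mostly at 5–8 N.
- **Drop and lock:** After about 60 mm of slide the tip dropped 3.1 mm onto the plug. I pushed the plug down and pressed until the pin stopped, 13.9 mm below the sliding level (14 mm expected).
- **Forces:** The highest readings were 15.5 N down and about 9 N sideways, both at the final press. I only had readings at the end of each move.
- **Last checks:** In the closing wrist picture the pin stands upright with its collar flush. The network put the head at z = 0.085 m, against 0.084 m expected for the top of a seated head.
- **Disagreements and gaps:**
  - The tool tilted by about 1° during the slide; the pin still looks upright after release.
  - The network's first guess for the pin head in that picture was something else, at (0.417, 0.079), which looks like the compact; I ignored it.
  - I did not tug the carriage to test the lock.
  - I did not check the other things on the shelf again at the end. The gripper stayed clear of them.

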